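Set the seat-light switches for tonight's game

TASK

Only the two end seats are playing tonight. On the white seat-light box with three grey rocker switches side by side, set the switches so that the two outer ones are on and the middle one is off; a switch is on when its end nearest the row of little lamp domes is pressed fully down, and off when the other end is. One may already be right.

Things in the scene. Friction and masses are not known exactly. Their poses are not given: they have to be found in the camera images.
- seat_box: White fixed box, 140 (x) by 180 (y) by 34 mm high; origin: centre of its underside, on the shelf. +x runs from the switches to the row of 3 clear lamp domes (x = +48 mm, tops z = 43), away from the robot, within 25 degrees; +y left, z up. Three grey rockers on top, each 56 mm long (x), 20 wide (y), shallow V; they tip about axes along y at x = -18 mm, z = 46 mm, y = +44, 0, -44 mm.
- switch_left (a joint): Angle of the left rocker (box y = +44 mm). +0.25 rad: on, dome end fully down; -0.25: off, other end fully down. Stiff: stays where it is left, may start part-way. Flip it by pressing down with shut fingers, 19 mm from its axis (box x = +1 mm for on, -37 mm for off), 1.3 N and up, until it stops. The surface there is at z = 57 mm fully raised, 47 mm when home.
- switch_middle (a joint): Angle of the middle rocker (box y = 0). +0.25 rad: on, end nearest the domes fully down; -0.25 rad: off, other end fully down. Works like the left one: press its raised half straight down.
- switch_right (a joint): Angle of the right rocker (box y = -44 mm). +0.25 rad: on, end nearest the domes fully down; -0.25 rad: off, other end fully down. Works like the left one: press its raised half straight down.
There are look-alikes about, which are no part of the job. What is shaped like the seat_box but turquoise is not meant.

How it is judged:
By the outcome, as a careful person would: the job done as asked, in the order asked, and still so for the second after the job is handed in, with the robot touching nothing.
It also fails if it takes over 32 s, if anything falls off the work surface, if the arm or the gripper's body presses on something with over 40 N, if the wrist force passes 120 N, or if a joint passes its speed limit or range.

ROBOT

A 6-joint arm with a two-finger parallel gripper is mounted at the origin on the work surface. World frame = base frame: x ahead of the robot, y to its left, z up, the work surface at z = 0. Lengths are in m, angles in degrees, forces in N, time in s.
With the tool pointing down it reaches from about 0.4 to 0.825 m from the base axis. Payload 7 kg.
Tool frame: the origin (TCP) lies midway between the tips of the shut fingers; the grasp point (between the pads) lies hold_point_z behind it (hold_point_z is the distance from the TCP to the grasp point, in m); z points along the fingers, y is the line along which they close (so a half turn about z gives the same grasp; the last joint's range is limited). The gripper opens to 88 mm and grips with 3 to 60 N. Pads are 19 mm wide; open, the fingers measure 130 mm over their backs; the gripper's body (78 mm by 193 mm) begins 47 mm behind the grasp point.
Start: joints at [-60.155, 20.546, 0.682, 0, -70.136, -16.507], TCP at [0.156, -0.657, 0.227] pointing down, gripper open.
Joint ranges: [-176.03, 176.03], [-82.01, 121.73], [-58.28, 71.71], [-173.87, 95.51], [-174.79, -0.11], [-173.66, 173.66]. Speed limits (degrees/s): [136.94, 136.94, 172.46, 180, 180, 180].

INTERFACE

Orientations are given as [roll, pitch, yaw] about the fixed x, y, z axes, in that order (R = Rz(yaw) Ry(pitch) Rx(roll)).
In Python, from plant import * gives the robot as it stands.
- The arm moves only by the tool step_arm, never from a script. Its argument "steps" is a list that holds one entry, the list of rows, each a list of 6 numbers: the shift along the tool's x, y, z scaled (see below), then the turn, a rotation vector about the tool's x, y, z scaled (see below). In form: [[[tx, ty, tz, wx, wy, wz], ...]]. A call has 1 to 20 rows; each row is the pose to reach, as a shift and turn from the pose commanded when the call began, along the tool's axes at that moment; what a row does not reach only later rows make up. The controller multiplies each number of a shift by 100 mm and each number of a turn by 0.5 rad. A row lasts 1/10 s, in which the tool goes at most 50 mm and 8.59 degrees, less where a joint would pass 70% of its speed; a pose out of reach is approached as far as the arm can. A call with a number of a shift or a turn outside -1 to 1 is refused whole. A call with a gripper value outside its range is refused whole. "jaw" is the closure in counts, from 0 (fully open) to 255 (shut), set as the call begins (left out, the last holds). The fingers move at their own pace and stop on an object; the grip force is fixed at half the most. Time passes only in rows, so rows that repeat a pose let the fingers close. It gives the time, the measured TCP pose, the force, the opening and the grip force at its end, in the units of the state.
- get_obs(): the state, without advancing time (a new reading comes with each control period).
- snapshot(name): name is "side" or "top"; returns (picture, depth): 384x512x3 uint8, red, green, blue; 384x512 float32, m along the optical axis (not along the pixel's ray), 0 where there is no reading.
- calibration(name): a dict with "mtx" (3x3 intrinsics, pixels), "rvec" (rotation vector, rad) and "tvec" (3), from world to camera coordinates, as OpenCV has them. Camera axes: x right, y down, z forward; pixel columns grow to the right and rows downward; lengths in m; the calibration is good to about 2 mm. A picture is of the moment at which its call begins. calibration takes no time and is no camera call.
- close_job(): hands the job in; it is judged then, once.
The state is a dict: "clock": time; "joint_pos": joint angles; "qvel": joint speeds; "tau": joint torques, N m; "tool_pos": TCP position; "orientation": TCP orientation; "force": force on the tool from outside, world axes, zero at the start; "moment": the same for the moment, N m; "opening": finger opening in m; "gripper_force": force on a finger pad.
Only numpy, scipy, OpenCV 4.12 (cv2) and the standard library are available. Lean on these libraries where they do the work, as an engineer would, in place of code of your own. Each camera call takes 0.05 s, during which the arm holds its last target. There are 200 camera calls.

## Working session

There is one attempt and no reset: what is moved stays moved. The work goes in short steps, Python scripts to look and compute and a tool call to move; the robot and the scene stay as the last step left them, time stands still between calls to the robot, and variables do not carry over. Pictures are saved under pics/ and viewed, at most 10 in all, crops included, and the job is handed in when it is done.

Besides the shell and the picture viewer there is one more tool, called after "Request:" as name(argument=value, ...), one argument or row to a line, values as JSON. step_arm: Moves the arm, as the interface text tells. Its arguments: {"type":"object","properties":{"steps":{"type":"array","items":{"type":"array","items":{"type":"array","items":{"type":"number","minimum":-1,"maximum":1}}}},"jaw":{"type":"number"}},"required":["steps"]}

```bash
mkdir -p pics; python3 - <<'E'
from plant import *
import cv2,numpy as np
for n in("top","side"):
    p,d=snapshot(n); np.savez(f"pics/{n}.npz",p=p,d=d); cv2.imwrite(f"pics/{n}1.png",p[:,:,::-1])
    c=calibration(n); R=cv2.Rodrigues(c["rvec"])[0]; print(n,-R.T@c["tvec"].ravel(),R[2])
o=get_obs();print(o["tool_pos"],o["orientation"],o["clock"],o["force"])
E
```

```text
top [ 0.30402863 -0.12056943  0.91770208] [ 0.13989638 -0.00519202 -0.99015254]
side [-0.04506849  0.83251004  0.73766128] [ 0.36088195 -0.75484132 -0.54770321]
[ 0.1556139  -0.65638832  0.2257251 ] [ 1.79917189e+02 -6.95454348e-03 -1.66668896e+02] 0.1 [-0.22178556  0.2278606  -0.45578451]
```

View pics/top1.png

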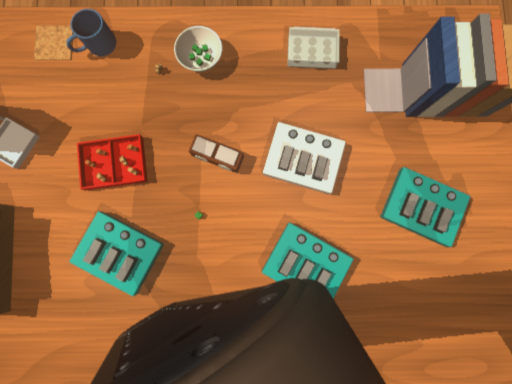

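View pics/side1.png

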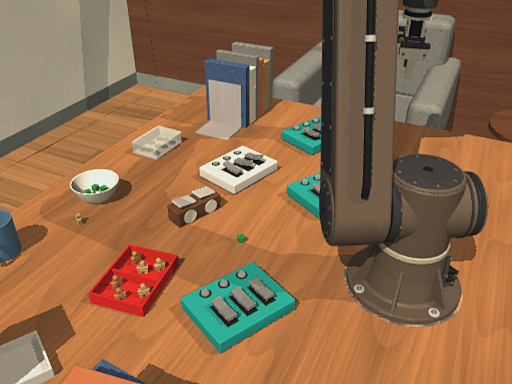

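The white box is at about (305,157) in top, with its domes on the upper (far) side. In side it is at about (238,168). Next I'll measure its pose and the rocker tilts.

```bash
cat > h.py <<'E'
import numpy as np,cv2
from plant import *
def cloud(n,d):
    c=calibration(n);R=cv2.Rodrigues(c["rvec"])[0];K=c["mtx"]
    v,u=np.mgrid[:384,:512];r=np.stack([(u-K[0,2])/K[0,0],(v-K[1,2])/K[1,1],np.ones(u.shape)],-1)*d[...,None]
    return (r-c["tvec"].ravel())@R
E
python3 - <<'E'
from h import *
f=np.load("pics/top.npz");p,d=f["p"],f["d"];P=cloud("top",d)
hsv=cv2.cvtColor(p,cv2.COLOR_RGB2HSV)
m=((hsv[...,1]<50)&(hsv[...,2]>150)).astype(np.uint8); w=np.zeros_like(m); w[115:200,255:355]=1; m&=w
q=P[m>0]; print("z pct",np.percentile(q[:,2],[5,25,50,75,95]))
z0=np.median(q[:,2]); s=q[abs(q[:,2]-z0)<.006]
(c,sz,a)=cv2.minAreaRect((s[:,:2]*1000).astype(np.float32)); print(c,sz,a)
yaw=np.radians(min([a+k*90 for k in range(-3,4)],key=lambda t:abs(t) if True else 0)); 
B=cv2.boxPoints((c,sz,a));print(B)
C=np.array(c)/1000
for y in [yaw]:
    print("yaw",np.degrees(y))
    A=np.array([[np.cos(y),np.sin(y)],[-np.sin(y),np.cos(y)]])
    L=np.concatenate([(P[...,:2]-C)@A.T,P[...,2:]],-1)[115:200,255:355].reshape(-1,3)
    for yy in(.044,0,-.044):
        k=(abs(L[:,1]-yy)<.006)&(abs(L[:,0]+.018)<.03)
        for x in np.arange(-.045,.012,.008):
            j=k&(abs(L[:,0]-x)<.004); print(f"{x*1e3:.0f}:{np.median(L[j,2])*1e3:.1f}",end=" ")
        print()
E
python3 -c "
import cv2;p=cv2.imread('pics/top1.png')[115:200,255:355];q=cv2.imread('pics/side1.png')[135:200,190:290]
cv2.imwrite('pics/crop1.png',cv2.vconcat([cv2.resize(p,(500,300),interpolation=2),cv2.resize(q,(500,300),interpolation=2)]))"
```

```text
z pct [0.0323467  0.03419937 0.03530794 0.03654468 0.0503453 ]
(510.0196838378906, -239.74598693847656) (177.8838653564453, 138.49740600585938) 73.1875
[[ 418.0053  -304.8567 ]
 [ 550.5828  -344.91574]
 [ 602.03406 -174.63528]
 [ 469.45654 -134.57623]]
yaw -16.8125
-45:46.4 -37:51.1 -29:50.5 -21:51.2 -13:52.5 -5:53.5 3:57.2 11:57.7 
-45:36.5 -37:58.3 -29:55.3 -21:52.7 -13:49.7 -5:50.1 3:50.1 11:48.9 
-45:38.1 -37:58.7 -29:55.4 -21:53.1 -13:51.8 -5:49.6 3:48.8 11:48.1
```

View pics/crop1.png

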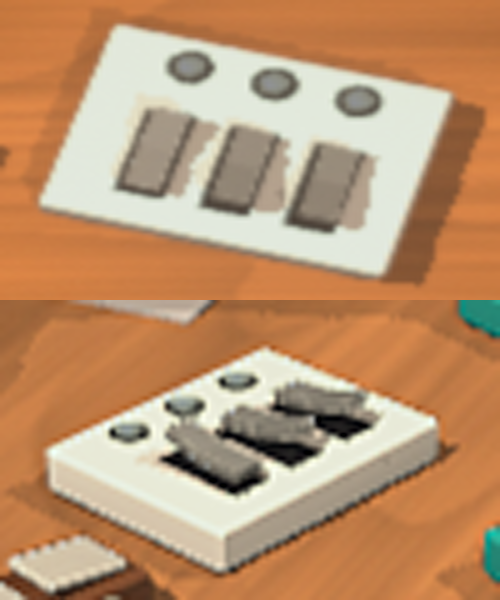

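The left rocker is off (dome end raised), the middle is on and the right looks on. The box centre is at about (0.510, -0.240) with yaw -16.8°. I'll shut the fingers, turn them along the box's y, and travel there at height.

Request:
step_arm(
  steps=[
    [[-0.5, 0.39, 0, 0, 0, 0.3], [-1, 0.78, 0, 0, 0, 0.6], [-1, 0.78, 0, 0, 0, 0.9], [-1, 0.78, 0, 0, 0, 1], [-1, 0.78, 0, 0, 0, 1]],
  ],
  jaw=255,
)

```text
clock: 0.6
tool_pos: [0.2357, -0.557, 0.2266]
orientation: [180.0, 0.0, 164.7]
force: [-0.7, 0.1, -0.1]
opening: 0.0532
gripper_force: 0.0
```

```bash
cat >> h.py <<'E'
from scipy.spatial.transform import Rotation as Ro
def togo(yawb=-16.8,C=(.510,-.2397)):
    o=get_obs();R=Ro.from_euler("xyz",o["orientation"],degrees=True)
    G=Ro.from_euler("xyz",[180,0,yawb+180],degrees=True)
    print(o["clock"],o["tool_pos"],o["orientation"],o["opening"],"F",np.round(o["force"],1)); print("turn",(R.inv()*G).as_rotvec()/.5)
    b=Ro.from_euler("z",yawb,degrees=True)
    for n,x,y in(("L",1,44),("M",-37,0),("R",1,-44)):
        t=b.apply([x/1e3,y/1e3,.1])+[*C,0]; print(n,np.round(R.inv().apply(t-o["tool_pos"])/.1,3))
E
python3 -c "from h import *;togo()"
```

```text
0.6 [ 0.23569363 -0.55701242  0.22663472] [1.79992760e+02 2.61357073e-03 1.64749808e+02] 0.053200464717283444 F [-0.7  0.1 -0.1]
turn [2.53955620e-04 8.78070907e-05 5.40985061e-02]
L [-1.834  4.222  1.267]
M [-1.442  3.793  1.267]
R [-1.81   3.343  1.267]
```

Request:
step_arm(
  steps=[
    [[-0.2, 0.4, 0, 0, 0, 0.054], [-0.45, 0.84, 0, 0, 0, 0.054], [-0.45, 0.84, 0, 0, 0, 0.054]],
  ],
)

```text
clock: 0.9
tool_pos: [0.3031, -0.4863, 0.2265]
orientation: [180.0, 0.0, 163.4]
force: [0.0, 0.2, 0.3]
opening: 0.0292
gripper_force: 0.0
```

Request:
step_arm(
  steps=[
    [[-0.2, 0.4, 0, 0, 0, 0], [-0.45, 0.84, 0, 0, 0, 0], [-0.45, 0.84, 0, 0, 0, 0]],
  ],
)

```text
clock: 1.2
tool_pos: [0.3708, -0.4192, 0.2264]
orientation: [180.0, 0.0, 163.4]
force: [0.3, -0.1, 0.3]
opening: 0.0051
gripper_force: 0.0
```

Request:
step_arm(
  steps=[
    [[-0.2, 0.4, 0, 0, 0, 0], [-0.45, 0.84, 0, 0, 0, 0], [-0.45, 0.84, 0, 0, 0, 0]],
  ],
)

```text
clock: 1.5
tool_pos: [0.4382, -0.3521, 0.2262]
orientation: [180.0, 0.0, 163.4]
force: [-0.6, -0.9, 0.7]
opening: 0.0004
gripper_force: 0.0
```

Request:
step_arm(
  steps=[
    [[-0.2, 0.4, 0, 0, 0, 0], [-0.45, 0.84, 0.5, 0, 0, 0], [-0.45, 0.84, 1, 0, 0, 0], [-0.45, 0.84, 1, 0, 0, 0], [-0.45, 0.84, 1, 0, 0, 0], [-0.45, 0.84, 1, 0, 0, 0]],
  ],
)

```text
clock: 2.1
tool_pos: [0.5028, -0.2878, 0.1269]
orientation: [-180.0, -0.0, 163.2]
force: [0.8, -0.3, 0.8]
opening: 0.0005
gripper_force: 0.0
```

```bash
python3 -c "
from h import *
togo()
p=[snapshot(n)[0] for n in('top','side')]
cv2.imwrite('pics/c2.png',cv2.vconcat([cv2.resize(p[0][100:210,240:370],(520,300),interpolation=2),cv2.resize(p[1][90:200,180:300],(520,300),interpolation=2)])[...,::-1])"
```

```text
2.1 [ 0.50280657 -0.28777877  0.12692548] [-1.79965149e+02 -1.87490119e-02  1.63170171e+02] 0.0005459965221810725 F [ 0.8 -0.3  0.8]
turn [-0.00121636 -0.00065478 -0.00104103]
L [0.06  0.921 0.269]
M [0.44  0.481 0.269]
R [0.06  0.041 0.269]
```

View pics/c2.png

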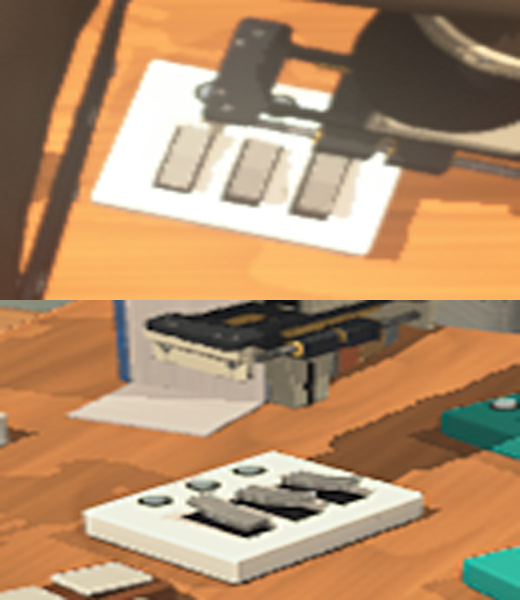

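The gripper is shut above the right rocker, about 6 mm too far along x. I'll align it and press gently.

Request:
step_arm(
  steps=[
    [[0.06, 0.04, 0.2, 0, 0, 0], [0.06, 0.04, 0.6, 0, 0, 0], [0.06, 0.04, 0.72, 0, 0, 0], [0.06, 0.04, 0.75, 0, 0, 0], [0.06, 0.04, 0.75, 0, 0, 0]],
  ],
)

```text
clock: 2.7
tool_pos: [0.499, -0.2817, 0.0527]
orientation: [-180.0, 0.1, 163.2]
force: [0.3, -0.0, -0.2]
opening: 0.0006
gripper_force: 0.0
```

Request:
step_arm(
  steps=[
    [[0, 0, 0.015, 0, 0, 0], [0, 0, 0.03, 0, 0, 0], [0, 0, 0.03, 0, 0, 0]],
  ],
)

```text
clock: 3.0
tool_pos: [0.4987, -0.2812, 0.0493]
orientation: [180.0, 0.1, 163.1]
force: [0.4, -0.3, 0.6]
opening: 0.0006
gripper_force: 0.3
```

Request:
step_arm(
  steps=[
    [[0, 0, 0.01, 0, 0, 0], [0, 0, 0.02, 0, 0, 0], [0, 0, 0.02, 0, 0, 0]],
  ],
)

```text
clock: 3.3
tool_pos: [0.499, -0.2813, 0.0483]
orientation: [-180.0, 0.1, 163.2]
force: [-3.7, 1.9, 13.3]
opening: 0.0004
gripper_force: 6.4
```

Request:
step_arm(
  steps=[
    [[0, 0, 0.01, 0, 0, 0], [0, 0, 0.01, 0, 0, 0], [0, 0, 0.01, 0, 0, 0]],
  ],
)

```text
clock: 3.6
tool_pos: [0.499, -0.2813, 0.0481]
orientation: [-180.0, 0.1, 163.2]
force: [-4.9, 4.7, 21.5]
opening: 0.0005
gripper_force: 9.7
```

The right switch is home: it stopped at z = 48 mm with about 20 N. I'll lift, move to the middle one's near half, and press there.

Request:
step_arm(
  steps=[
    [[0, 0, -0.3, 0, 0, 0], [0, 0, -0.35, 0, 0, 0], [0.2, 0.22, -0.35, 0, 0, 0], [0.38, 0.44, -0.35, 0, 0, 0], [0.38, 0.44, -0.35, 0, 0, 0], [0.38, 0.44, -0.2, 0, 0, 0], [0.38, 0.44, -0.2, 0, 0, 0]],
  ],
)

```text
clock: 4.3
tool_pos: [0.4739, -0.2277, 0.0644]
orientation: [-180.0, -0.1, 163.2]
force: [-0.4, -0.6, -0.3]
opening: 0.0003
gripper_force: 0.0
```

```bash
python3 -c "from h import *;togo()"
```

```text
4.3 [ 0.47389677 -0.22772739  0.06442278] [-1.79992369e+02 -1.12475820e-01  1.63152113e+02] 0.0002984548471466911 F [-0.4 -0.6 -0.3]
turn [-0.00026474 -0.00392626 -0.0016713 ]
L [-0.389  0.43  -0.357]
M [-0.01  -0.01  -0.356]
R [-0.39  -0.45  -0.356]
```

Request:
step_arm(
  steps=[
    [[-0.01, -0.01, 0.03, 0, 0, 0], [-0.01, -0.01, 0.06, 0, 0, 0], [-0.01, -0.01, 0.09, 0, 0, 0], [-0.01, -0.01, 0.11, 0, 0, 0], [-0.01, -0.01, 0.13, 0, 0, 0], [-0.01, -0.01, 0.15, 0, 0, 0], [-0.01, -0.01, 0.15, 0, 0, 0]],
  ],
)

```text
clock: 5.0
tool_pos: [0.4754, -0.2292, 0.0504]
orientation: [180.0, 0.0, 163.1]
force: [0.7, 0.6, -0.5]
opening: 0.0007
gripper_force: 0.0
```

Request:
step_arm(
  steps=[
    [[0, 0, 0.01, 0, 0, 0], [0, 0, 0.02, 0, 0, 0], [0, 0, 0.02, 0, 0, 0]],
  ],
)

```text
clock: 5.3
tool_pos: [0.4753, -0.2292, 0.0486]
orientation: [180.0, 0.0, 163.1]
force: [-1.1, 0.6, 2.0]
opening: 0.0003
gripper_force: 1.1
```

Request:
step_arm(
  steps=[
    [[0, 0, 0.01, 0, 0, 0], [0, 0, 0.02, 0, 0, 0], [0, 0, 0.025, 0, 0, 0], [0, 0, 0.025, 0, 0, 0]],
  ],
)

```text
clock: 5.7
tool_pos: [0.4755, -0.2293, 0.0478]
orientation: [-180.0, 0.0, 163.2]
force: [-8.1, 4.1, 20.7]
opening: 0.0005
gripper_force: 11.0
```

Request:
step_arm(
  steps=[
    [[0, 0, -0.3, 0, 0, 0], [0, 0, -0.35, 0, 0, 0], [-0.2, 0.22, -0.35, 0, 0, 0], [-0.38, 0.44, -0.35, 0, 0, 0], [-0.38, 0.44, -0.35, 0, 0, 0], [-0.38, 0.44, -0.2, 0, 0, 0], [-0.38, 0.44, -0.2, 0, 0, 0]],
  ],
)

```text
clock: 6.4
tool_pos: [0.523, -0.1978, 0.0642]
orientation: [-180.0, -0.2, 163.1]
force: [0.1, -0.8, -0.2]
opening: 0.0001
gripper_force: 0.0
```

Request:
step_arm(
  steps=[
    [[0, 0, 0.03, 0, 0, 0], [0, 0, 0.06, 0, 0, 0], [0, 0, 0.09, 0, 0, 0], [0, 0, 0.11, 0, 0, 0], [0, 0, 0.13, 0, 0, 0], [0, 0, 0.15, 0, 0, 0], [0, 0, 0.17, 0, 0, 0], [0, 0, 0.17, 0, 0, 0]],
  ],
)

```text
clock: 7.2
tool_pos: [0.5249, -0.1982, 0.0491]
orientation: [180.0, 0.0, 163.2]
force: [1.9, -0.5, 1.9]
opening: 0.0006
gripper_force: 0.8
```

Request:
step_arm(
  steps=[
    [[0, 0, 0.01, 0, 0, 0], [0, 0, 0.02, 0, 0, 0], [0, 0, 0.02, 0, 0, 0]],
  ],
)

```text
clock: 7.5
tool_pos: [0.5252, -0.1982, 0.0483]
orientation: [-180.0, 0.1, 163.2]
force: [-0.8, 0.6, 11.1]
opening: 0.0
gripper_force: 5.7
```

Request:
step_arm(
  steps=[
    [[0, 0, 0.01, 0, 0, 0], [0, 0, 0.01, 0, 0, 0]],
  ],
)

```text
clock: 7.7
tool_pos: [0.5252, -0.1983, 0.048]
orientation: [-180.0, 0.1, 163.2]
force: [-2.2, 1.7, 17.9]
opening: 0.0007
gripper_force: 9.0
```

Request:
step_arm(
  steps=[
    [[0, 0, -0.3, 0, 0, 0], [0, 0, -0.8, 0, 0, 0], [0, 0, -1, 0, 0, 0], [0, 0, -1, 0, 0, 0]],
  ],
)

```text
clock: 8.1
tool_pos: [0.5257, -0.1982, 0.1493]
orientation: [179.9, 0.3, 163.2]
force: [0.3, -0.2, -0.3]
opening: 0.0006
gripper_force: 0.0
```

Request:
step_arm(
  steps=[
    [[0.4, -0.4, -0.2, 0, 0, 0], [0.9, -0.9, -0.5, 0, 0, 0], [1, -1, -0.6, 0, 0, 0], [1, -1, -0.6, 0, 0, 0]],
  ],
)

```text
clock: 8.5
tool_pos: [0.3962, -0.266, 0.2075]
orientation: [180.0, 0.0, 163.0]
force: [0.7, -0.2, 0.8]
opening: 0.0008
gripper_force: 0.0
```

Request:
step_arm(
  steps=[
    [[0.2, -0.4, 0, 0, 0, 0], [0.4, -0.9, 0, 0, 0, 0], [0.4, -1, 0, 0, 0, 0], [0.4, -1, 0, 0, 0, 0]],
  ],
)

```text
clock: 8.9
tool_pos: [0.3307, -0.3496, 0.2047]
orientation: [180.0, -0.2, 163.0]
force: [0.2, 0.6, -0.4]
opening: 0.0003
gripper_force: 0.0
```

```bash
python3 - <<'E'
from h import *
p,d=snapshot("top");s=snapshot("side")[0];P=cloud("top",d)
L=Ro.from_euler("z",16.8,degrees=True).apply((P-[.51,-.2397,0])[115:200,255:355].reshape(-1,3))
for yy in(.044,0,-.044):
    for x in np.arange(-.045,.012,.008):
        j=(abs(L[:,1]-yy)<.006)&(abs(L[:,0]-x)<.004); print(f"{x*1e3:.0f}:{np.median(L[j,2])*1e3:.1f}",end=" ")
    print()
cv2.imwrite('pics/c3.png',cv2.vconcat([cv2.resize(p[100:210,240:370],(520,300),interpolation=2),cv2.resize(s[135:200,190:290],(520,300),interpolation=2)])[...,::-1])
E
```

```text
-45:nan -37:nan -29:nan -21:nan -13:nan -5:nan 3:nan 11:nan 
-45:nan -37:nan -29:nan -21:nan -13:nan -5:nan 3:nan 11:nan 
-45:nan -37:nan -29:nan -21:nan -13:nan -5:nan 3:nan 11:nan
  return _methods._mean(a, axis=axis, dtype=dtype,
  ret = ret.dtype.type(ret / rcount)
```

View pics/c3.png

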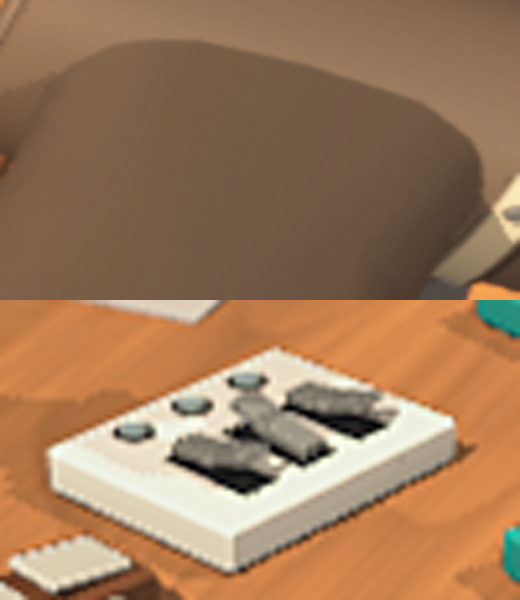

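In side, left and right are tipped to the domes and the middle is tipped away. The arm hides the box from the top camera, so I'll move clear and check the numbers.

Request:
step_arm(
  steps=[
    [[0.5, -0.4, 0, 0, 0, 0], [0.7, -0.9, 0, 0, 0, 0], [0.7, -1, 0, 0, 0, 0], [0.7, -1, 0, 0, 0, 0]],
  ],
)

```text
clock: 9.4
tool_pos: [0.2356, -0.4251, 0.2054]
orientation: [180.0, -0.1, 163.1]
force: [0.8, 0.4, -0.1]
opening: 0.0003
gripper_force: 0.0
```

Request:
step_arm(
  steps=[
    [[0.2, -0.4, 0, 0, 0, 0], [0.4, -0.9, 0, 0, 0, 0], [0.4, -1, 0, 0, 0, 0], [0.4, -1, 0, 0, 0, 0]],
  ],
)

```text
clock: 9.8
tool_pos: [0.1693, -0.5089, 0.205]
orientation: [179.9, -0.1, 163.1]
force: [-0.1, -0.3, 0.0]
opening: 0.0003
gripper_force: 0.0
```

Request:
step_arm(
  steps=[
    [[0.2, -0.4, 0, 0, 0, 0], [0.4, -0.9, 0, 0, 0, 0], [0.4, -1, 0, 0, 0, 0], [0.4, -1, 0, 0, 0, 0]],
  ],
)

```text
clock: 10.2
tool_pos: [0.1025, -0.5928, 0.205]
orientation: [179.9, -0.0, 163.1]
force: [0.5, 0.1, -1.0]
opening: 0.0008
gripper_force: 0.0
```

```bash
python3 - 2>/dev/null <<'E'
from h import *
p,d=snapshot("top");P=cloud("top",d)
L=Ro.from_euler("z",16.8,degrees=True).apply((P-[.51,-.2397,0])[115:200,255:355].reshape(-1,3))
for yy in(.044,0,-.044):
    for x in np.arange(-.045,.012,.008):
        j=(abs(L[:,1]-yy)<.006)&(abs(L[:,0]-x)<.004); print(f"{x*1e3:.0f}:{np.median(L[j,2])*1e3:.1f}",end=" ")
    print()
E
```

```text
-45:37.2 -37:58.4 -29:56.9 -21:53.5 -13:50.4 -5:49.5 3:48.8 11:47.2 
-45:38.7 -37:48.4 -29:49.4 -21:50.5 -13:52.9 -5:56.1 3:58.4 11:59.0 
-45:38.1 -37:58.8 -29:55.1 -21:54.5 -13:50.5 -5:50.0 3:48.6 11:46.6
```

All three rockers are fully home.

```bash
python3 -c "
from plant import *
print(close_job())"
```

```text
the job is handed in; nothing more can be done
None
```

The two outer switches are on and the middle one is off. The last depth picture shows all three fully home, and I handed the job in at about 10 s on the clock.

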